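# Lay the slide box down on its rest

### The job

The wooden slide box has been left standing on edge on its rest. Push it over so that it lies flat with its lid up, then push it along the rest until its hinge side is fully home and square against the raised dark stop. Only push it with the fingers: do not grip, lift or carry it, and leave the things around it as they stand.

Things in the scene. Friction and masses are not known exactly. Their poses are not given: they have to be found in the camera images.
- slide_box: brown wooden slide box, lid fixed shut, 89 x 99 x 32 mm along its own x, y, z, 0.10 to 0.20 kg. Origin: centre of its underside; z points from the underside out through the lid (pale label); +x points to the hinge side (back). At the start it stands on its front (-x) side on the rest, 89 mm tall, 32 mm thick: x up, lid facing away from the stop, underside towards it (within about 7 degrees)
- box_center (a point): centre of the slide box's volume, 16 mm from the underside
- box_lid (a point): centre of the slide box's lid face, 32 mm from the underside. Pushed high on this face the standing box tips about the lower edge of its underside, passes its balance point at about 20 degrees and falls flat by itself towards the stop, lid up, leaving a gap of some 30 to 65 mm to the stop
- box_back (a point): centre of the slide box's hinge-side (back) face, 44.5 mm from its middle along its +x and 16 mm from the underside
- box_rest: slide-box rest, fixed to the desk: flat pale wooden plate with a cork inlay, 200 x 150 mm along x, y, 4 mm thick, with a dark wooden stop across its +x end, 12 mm wide, its top 22 mm above the desk. Origin: centre of the underside, on the desk; +x points along the rest to the stop, z up. The stop's inner face is at x = +88 mm. No side walls
- stop_face (a point): middle of the stop's inner face, 13 mm above the desk; the box's hinge side goes against this face. To the rest's right, at y below 0.145 m, stands a fixed white drawer box with its top 100 mm above the desk: keep the gripper's body clear of it
- objective_can_1: black screw-top can, 36 mm across, 50 mm tall, standing loose to the left of the rest; origin at the centre of its underside; leave it
- objective_can_2: amber can with a black screw top, 40 mm across, 42 mm tall, standing loose to the left of the rest; origin at the centre of its underside; leave it
- oil_bottle: white dropper bottle with a black top, 29 mm across, 76 mm tall, standing loose to the left of the rest; origin at the centre of its underside; leave it

How it is judged:
By the outcome, as a careful person would: the job done as asked, in the order asked, and still so for the second after the job is handed in, with the robot touching nothing.
It also fails if it takes over 48 s, if anything falls off the work surface, if the arm or the gripper's body presses on something with over 40 N, if the wrist force passes 120 N, or if a joint passes its speed limit or range.

### The arm

A 6-joint arm with a two-finger parallel gripper is mounted at the origin on a cart in front of the work surface, level with it; the furniture and walls round the work are solid. World frame = base frame: x ahead of the robot, y to its left, z up, the work surface at z = 0. Lengths are in m, angles in rad, forces in N, time in s.
With the tool pointing down it reaches from about 0.35 to 0.725 m from the base axis. Payload 4.3 kg.
Tool frame: the origin (TCP) lies at the very end of the fingers, on their centre line; the grasp point (between the pads) lies 19 mm behind it; z points along the fingers, y is the line along which they close (so a half turn about z gives the same grasp; the last joint's range is limited). The gripper opens to 85 mm and grips with 20 to 120 N. Pads are 22 mm wide; open, the fingers measure 114 mm over their backs; the gripper's body (76 mm by 85 mm) begins 54 mm behind the grasp point. The pads swing forward as they close: fully open they stand 13 mm farther back than shut.
Start: joints at [-1.438, 0.377, 0.081, 1.274, 0, 1.46], TCP at [0.138, -0.558, 0.231] pointing down, gripper open.
Joint ranges: [-2.72, 2.72], [-0.84, 1.66], [-1.02, 1.22], [-1.77, 2.12], [-1.37, 1.28], [-3.14, 3.14]. Speed limits (rad/s): [2.57, 2.57, 3.14, 3.14, 3.14, 3.14].

### API

Orientations are given as a unit quaternion [x, y, z, w].
In Python, from bench import robot gives the robot as it stands.
- The arm moves only by the shell command python3 drive.py 'ROWS'. ROWS is a JSON list of rows, 1 to 12 of them, each an object with the fields tx, ty, tz (the shift in shares of the most that a row can go, 1 being 62.5 mm), rz (a turn about the tool's z in shares of pi/2 rad (1.0 is pi/2 rad)), finger_gap (the finger opening in m); a field left out counts as zero (the opening has to be given); each row shifts and turns the commanded pose from where the row before left it, along the tool's axes as they then stand; what a row does not reach is not made up. A row lasts 1/8 s, in which the tool goes at most 0.0625 m and 0.188 rad, less where a joint would pass 70% of its speed; a pose out of reach is approached as far as the arm can. The fingers move at their own pace and stop on an object; the grip force is fixed at half the most. Time passes only in rows, so rows that do not move let the fingers close. It prints the time, the measured TCP pose, the force, the opening and the grip force at its end. A shift or turn number past 1, either way, is cut back to 1. Input that does not fit is refused with a message, and nothing moves.
- robot.read_state(): the state, without advancing time (a new reading comes with each control period).
- robot.snapshot(name): name is "scene" or "side" or "wrist"; returns a dict with "image" (384x512x3 uint8, red, green, blue), "fx", "fy", "cx", "cy" (pixels), "world_from_camera" (4x4, takes a point from camera to world coordinates); the wrist camera has in their place "tool_from_camera" (4x4, takes a point from camera to tool coordinates, whose origin is the TCP and whose axes are the flange's). Camera axes: x right, y down, z forward; pixel columns grow to the right and rows downward; lengths in m; the calibration is good to about 2 mm. A picture is of the moment at which its call begins: read the wrist's pose just before it. There is no depth.
- robot.close_job(): hands the job in; it is judged then, once.
The state is a dict: "clock": time; "joints": joint angles; "joint_vel": joint speeds; "joint_efforts": joint torques, N m; "eef_pos": TCP position; "orientation": TCP orientation; "contact_force": force on the tool from outside, world axes, zero at the start; "moment": the same for the moment, N m; "grip_width": finger opening in m; "finger_force": force on a finger pad.
Only numpy, scipy, OpenCV 4.12 (cv2) and the standard library are available. Lean on these libraries where they do the work, as an engineer would, in place of code of your own. Each camera call takes 0.05 s, during which the arm holds its last target. There are 200 camera calls.

## Working session

There is one attempt and no reset: what is moved stays moved. The work goes in short steps, Python scripts to look and compute and a shell command to move; the robot and the scene stay as the last step left them, time stands still between calls to the robot, and variables do not carry over. Pictures are saved under pics/ and viewed, at most 10 in all, crops included, and the job is handed in when it is done.

```bash
ls; mkdir -p pics
cat > h.py <<'E'
import numpy as np, cv2
from bench import robot
def snap(n, f):
    s=robot.snapshot(n); cv2.imwrite('pics/'+f, cv2.cvtColor(np.asarray(s['image']),cv2.COLOR_RGB2BGR)); return s
def ray(s,u,v):
    T=np.array(s['world_from_camera']); d=T[:3,:3]@np.array([(u-s['cx'])/s['fx'],(v-s['cy'])/s['fy'],1]); return T[:3,3],d/np.linalg.norm(d)
def plane(s,u,v,z):
    o,d=ray(s,u,v); return o+d*(z-o[2])/d[2]
E
python3 - <<'E'
from h import *
import pickle
a=snap('scene','a.png'); b=snap('side','b.png')
pickle.dump((a,b),open('s.pkl','wb'))
for s in(a,b): print(np.round(s['world_from_camera'],3).tolist(),s['fx'],s['cx'])
st=robot.read_state(); print(st['clock'],st['eef_pos'],st['orientation'])
cv2.imwrite('pics/ab.png',np.hstack([cv2.imread('pics/a.png'),cv2.imread('pics/b.png')])[:, :])
E
```

```text
bench.py
drive.py
pics
[[-0.599, -0.321, 0.734, -0.129], [-0.801, 0.222, -0.556, 0.817], [0.015, -0.921, -0.39, 0.432], [0.0, 0.0, 0.0, 1.0]] 352.8318695731467 260.5423766599143
[[-0.132, -0.782, 0.609, 0.017], [-0.991, 0.113, -0.069, 0.39], [-0.015, -0.612, -0.79, 0.773], [0.0, 0.0, 0.0, 1.0]] 366.05305680504205 252.80949566454052
0.1 [ 0.13815314 -0.557558    0.23044125] [ 9.92640863e-01  1.21091923e-01 -1.81963450e-05 -9.29031347e-04]
```

View pics/a.png

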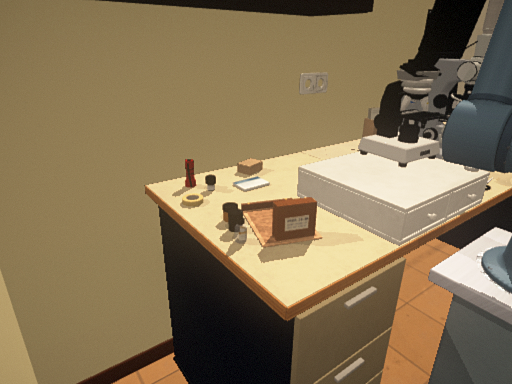

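View pics/b.png

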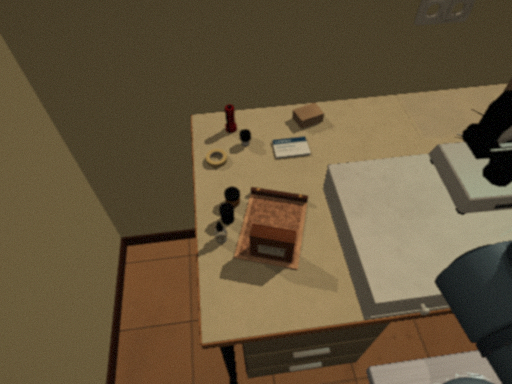

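The scene view shows the box standing at about (295,218) and the stop at (265,205). In the side view the box is at (273,243), the stop at (279,196), and the cans and bottle at (232,195), (227,213) and (220,228). I'll zoom in on both for corner positions.

Run:
```python
import cv2,numpy as np
a=cv2.imread('pics/a.png')[180:255,220:330]; b=cv2.imread('pics/b.png')[180:275,205:320]
A=cv2.resize(a,None,fx=3.6,fy=6,interpolation=2) if 0 else cv2.resize(a,(396*1,270),interpolation=2)
A=cv2.resize(a,None,fx=5,fy=5,interpolation=2);B=cv2.resize(b,None,fx=6,fy=6,interpolation=2)
cv2.imwrite('pics/a2.png',A);cv2.imwrite('pics/b2.png',B);print(A.shape,B.shape)
```

```text
(375, 550, 3) (570, 690, 3)
```

View pics/a2.png

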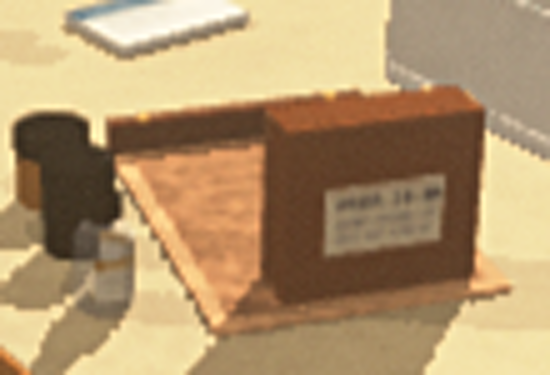

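View pics/b2.png

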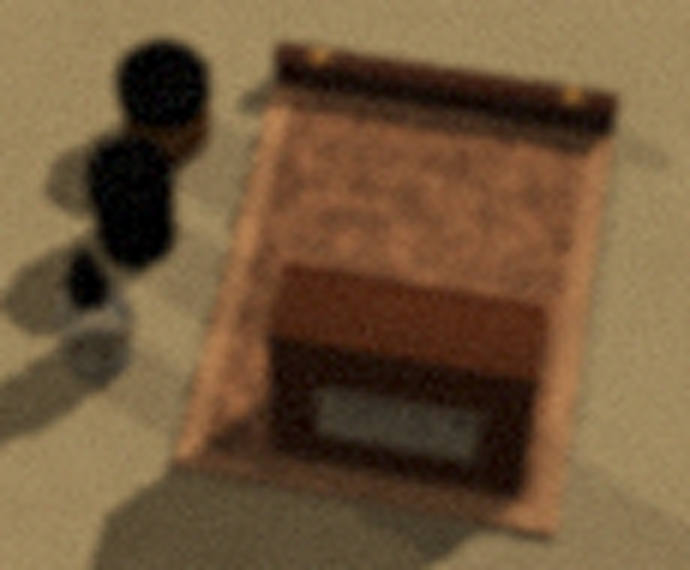

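The crops give corners. In b2 (6x from (205,180)) the box top is (284,262), (547,302), (272,340), (545,378), the lid bottom is (270,455), (525,497), the stop's far top edge is (277,45)–(617,93), and the rest's near corners are (178,460), (552,530). Label centre in b2 is (398,427).

Run:
```python
from h import *
import pickle
a,b=pickle.load(open('s.pkl','rb'))
B=lambda u,v,z:plane(b,205+(u-2.5)/6,180+(v-2.5)/6,z)
A=lambda u,v,z:plane(a,220+(u-2)/5,180+(v-2)/5,z)
P={}
for n,u,v,z in [('topbackL',284,262,.093),('topbackR',547,302,.093),('topLidL',272,340,.093),('topLidR',545,378,.093),('botLidL',270,455,.004),('botLidR',525,497,.004),('stopL',277,45,.022),('stopR',617,93,.022),('restL',178,460,.004),('restR',552,530,.004),
 ('bottletop',88,280,.076),('can1top',130,180,.05),('can2top',163,82,.042)]:
    P[n]=B(u,v,z); print('B',n,P[n].round(4))
for n,u,v,z in [('topLidL',267,130,.093),('topLidR',485,108,.093),('topbackR',455,88,.093),('botLidL',280,302,.004),('botLidR',474,278,.004),('stopL',108,118,.022),('restL',218,335,.0),('restR',510,288,.004),('bottletop',110,228,.076),('can1top',80,155,.05)]: print('A',n,A(u,v,z).round(4))
d=lambda p,q:np.linalg.norm(P[p]-P[q])
print(d('topLidL','topLidR'),d('topbackL','topLidL'),d('stopL','stopR'),d('restL','restR'),d('stopL','restL'),d('stopR','restR'))
for p,q in [('topLidL','topLidR'),('botLidL','botLidR'),('topbackL','topbackR'),('stopL','stopR'),('restL','restR')]:
    w=P[p]-P[q]; print(p, np.degrees(np.arctan2(-w[0],w[1])))
for p,q in [('stopL','restL'),('stopR','restR')]:
    w=P[p]-P[q]; print(p, np.degrees(np.arctan2(w[1],w[0])))
```

```text
B topbackL [0.446  0.3456 0.093 ]
B topbackR [0.4159 0.2541 0.093 ]
B topLidL [0.4142 0.3541 0.093 ]
B topLidR [0.3855 0.2611 0.093 ]
B botLidL [0.4153 0.3566 0.004 ]
B botLidR [0.3841 0.2622 0.004 ]
B stopL [0.6014 0.3295 0.022 ]
B stopR [0.5549 0.1895 0.022 ]
B restL [0.4182 0.3923 0.004 ]
B restR [0.3692 0.2548 0.004 ]
B bottletop [0.4592 0.4178 0.076 ]
B can1top [0.5201 0.3986 0.05  ]
B can2top [0.5732 0.3807 0.042 ]
A topLidL [0.4272 0.3599 0.093 ]
A topLidR [0.3878 0.2616 0.093 ]
A topbackR [0.4125 0.2569 0.093 ]
A botLidL [0.4217 0.3532 0.004 ]
A botLidR [0.3848 0.2623 0.004 ]
A stopL [0.6062 0.3263 0.022 ]
A restL [0.4205 0.3905 0.    ]
A restR [0.368 0.255 0.004]
A bottletop [0.4173 0.4518 0.076 ]
A can1top [0.5279 0.3952 0.05  ]
0.09727134383685315 0.03296238551471738 0.14747848010312498 0.1458947499895294 0.1944536138675697 0.1976229174578675
topLidL -17.138346780450043
botLidL -18.332679961546813
topbackL -18.255375788379695
stopL -18.370407494978014
restL -19.611914721773175
stopL -18.916867444884787
stopR -19.37912401607694
```

Run:
```python
from h import *
import pickle
a,b=pickle.load(open('s.pkl','rb'))
for n,u,v,z in [('mic_l',435,150,.13),('mic_near',460,215,.1),('eyepiece',500,170,.25),('draw_nearleft',363,308,.1),('draw_farleft',330,163,.1)]: print(n,plane(b,u,v,z).round(3))
for n,u,v,z in [('mic_base_l',360,148,.13),('mic_base_near',398,160,.1),('mic_eyep',383,130,.2),('mic_right',438,148,.1),('dr',388,218,.1),('dl',299,170,.1)]: print(n,plane(a,u,v,z).round(3))
```

```text
mic_l [ 0.566 -0.113  0.13 ]
mic_near [ 0.399 -0.106  0.1  ]
eyepiece [ 0.398 -0.116  0.25 ]
draw_nearleft [0.229 0.167 0.1  ]
draw_farleft [0.587 0.134 0.1  ]
mic_base_l [ 0.541 -0.08   0.13 ]
mic_base_near [ 0.453 -0.159  0.1  ]
mic_eyep [ 0.473 -0.085  0.2  ]
mic_right [ 0.454 -0.4    0.1  ]
dr [0.232 0.211 0.1  ]
dl [0.558 0.161 0.1  ]
```

Run:
```python
import cv2,numpy as np
a=cv2.imread('pics/a.png')[0:200,340:512]; b=cv2.imread('pics/b.png')[80:220,400:512]
A=cv2.resize(a,(400,465),interpolation=2);B=cv2.resize(b,(372,465),interpolation=2)
cv2.imwrite('pics/c.png',cv2.convertScaleAbs(np.hstack([A,B]),alpha=1.6,beta=20))
```

```text
(no output)
```

View pics/c.png

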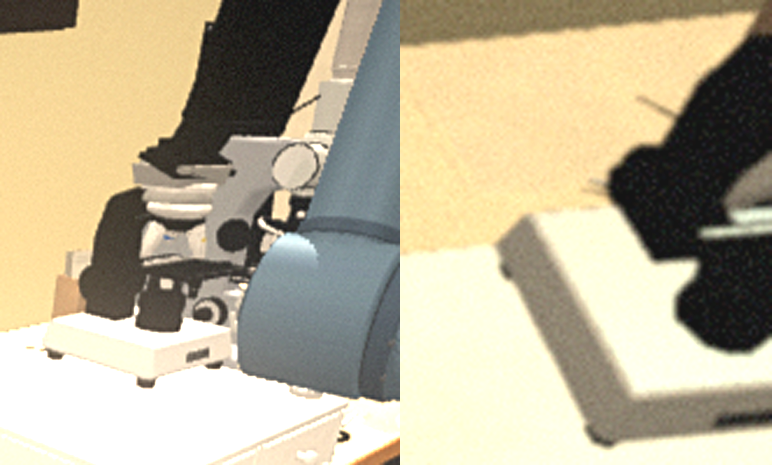

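The crop shows the microscope standing on the drawer box. Its near foot is at scene (403,163) and side (460,211), with a tall black head above. I need to triangulate it before planning the transit.

Run:
```python
from h import *
import pickle
a,b=pickle.load(open('s.pkl','rb'))
def tri(p,q):
    o1,d1=ray(a,*p);o2,d2=ray(b,*q)
    t=np.linalg.lstsq(np.c_[d1,-d2],o2-o1,rcond=None)[0]
    x,y=o1+t[0]*d1,o2+t[1]*d2; return ((x+y)/2).round(3),np.linalg.norm(x-y).round(3)
print('knob',tri((409,129),(498,173)));print('left',tri((385,122.5),(472,136)));print('foot',tri((403,163),(460,211)))
T=np.linalg.inv(b['world_from_camera'])
for p in [(482,0),(440,0),(420,60)]:
  o,d=ray(a,*p)
  for t in [.6,.8,1.,1.2]:
    X=o+t*d;c=T[:3,:3]@X+T[:3,3];print(p,X.round(3),(c[:2]/c[2]*b['fx']+[b['cx'],b['cy']]).round(0))
```

```text
knob (array([ 0.428, -0.153,  0.202]), np.float64(0.006))
left (array([ 0.52 , -0.15 ,  0.209]), np.float64(0.013))
foot (array([ 0.4  , -0.099,  0.116]), np.float64(0.001))
(482, 0) [0.117 0.273 0.487] [386. 293.]
(482, 0) [0.199 0.091 0.505] [548. 176.]
(482, 0) [ 0.281 -0.09   0.524] [670.  88.]
(482, 0) [ 0.363 -0.272  0.542] [765.  19.]
(440, 0) [0.161 0.295 0.488] [343. 247.]
(440, 0) [0.258 0.121 0.507] [485. 134.]
(440, 0) [ 0.355 -0.052  0.526] [590.  50.]
(440, 0) [ 0.452 -0.226  0.545] [671. -14.]
(420, 60) [0.173 0.299 0.411] [324. 273.]
(420, 60) [0.273 0.126 0.404] [436. 185.]
(420, 60) [ 0.374 -0.046  0.397] [516. 122.]
(420, 60) [ 0.474 -0.219  0.39 ] [576.  76.]
```

The rows are not in the units I measure in: shifts go in shares of 62.5 mm and turns go in shares of pi/2 rad. I convert before sending: -0.054 m is -0.864, -0.05 m is -0.8.

```bash
python3 drive.py '[{"ty":-0.864,"finger_gap":0.05},{"ty":-0.864,"finger_gap":0.05},{"ty":-0.864,"finger_gap":0.05},{"ty":-0.8,"finger_gap":0.05},{"finger_gap":0.05}]'; python3 -c "
from h import *
print(robot.read_state()['joints'])"
```

```text
clock: 0.72
eef_pos: [0.0868, -0.3481, 0.2305]
orientation: [0.993, 0.121, 0.0, -0.002]
contact_force: [-0.0, -1.1, 0.0]
grip_width: 0.05
finger_force: 0.0
[-1.50369976e+00 -5.63087751e-02 -4.43553420e-01  1.18692124e+00
 -3.49819989e-05  1.39551462e+00]
```

Scaled: 0.057 m is 0.912, -0.0045 m is -0.072, -0.16 rad / 1.5708 = -0.1019.

```bash
python3 drive.py '[{"tx":0.912,"ty":-0.072,"rz":-0.1019,"finger_gap":0.05},{"tx":0.912,"ty":-0.072,"rz":-0.1019,"finger_gap":0.05},{"tx":0.912,"ty":-0.072,"rz":-0.1019,"finger_gap":0.05},{"tx":0.912,"ty":-0.072,"rz":-0.1019,"finger_gap":0.05},{"tx":0.912,"ty":-0.072,"rz":-0.1019,"finger_gap":0.05},{"tx":0.912,"ty":-0.072,"rz":-0.1019,"finger_gap":0.05},{"finger_gap":0.05}]'; python3 -c "
from h import *
print(robot.read_state()['joints'])"
```

```text
clock: 1.6
eef_pos: [0.3373, -0.1313, 0.2312]
orientation: [0.822, 0.569, 0.0, -0.0]
contact_force: [-0.4, -0.6, -0.4]
grip_width: 0.0503
finger_force: 0.0
[-5.47568709e-01 -5.33394385e-02 -4.38835724e-01  1.18524352e+00
  6.96841072e-04  1.38227249e+00]
```

Scaled: 0.057 m is 0.912, -0.0045 m is -0.072, -0.18 rad / 1.5708 = -0.1146.

```bash
python3 drive.py '[{"tx":0.912,"ty":-0.072,"rz":-0.1019,"finger_gap":0.05},{"tx":0.912,"ty":-0.072,"rz":-0.1019,"finger_gap":0.05},{"tx":0.912,"ty":-0.072,"rz":-0.1019,"finger_gap":0.05},{"tx":0.912,"ty":-0.072,"rz":-0.1019,"finger_gap":0.05},{"tx":0.912,"ty":-0.072,"rz":-0.1019,"finger_gap":0.05},{"tx":0.912,"ty":-0.072,"rz":-0.1019,"finger_gap":0.05},{"rz":-0.1146,"finger_gap":0.05},{"rz":-0.1146,"finger_gap":0.05},{"rz":-0.1146,"finger_gap":0.05},{"finger_gap":0.05}]'
cat >> h.py <<'E'
C=np.array([.486,.2915]); yaw=np.radians(-19.); R=np.array([[np.cos(yaw),-np.sin(yaw)],[np.sin(yaw),np.cos(yaw)]])
def st():
    s=robot.read_state(); from scipy.spatial.transform import Rotation as Q
    M=Q.from_quat(s['orientation']).as_matrix(); p=np.array(s['eef_pos'])
    print('t',s['clock'],'tcp',p.round(4),'rest xy',(R.T@(p[:2]-C)).round(4),'toolx yaw',np.degrees(np.arctan2(M[1,0],M[0,0])).round(2),'z',M[:,2].round(3),'F',np.round(s['contact_force'],1))
    return s,M,p
def go(x,y,z):
    s,M,p=st(); t=np.r_[C+R@[x,y],z]; print('tool shift',(M.T@(t-p)).round(4))
E
python3 -c "
from h import *
go(-.14,-.012,.075)"
```

```text
clock: 2.85
eef_pos: [0.2999, 0.1937, 0.2312]
orientation: [0.22, 0.976, -0.0, 0.0]
contact_force: [-0.1, -0.6, -0.2]
grip_width: 0.05
finger_force: 0.0
t 2.85 tcp [0.2999 0.1937 0.2312] rest xy [-0.1441 -0.153 ] toolx yaw 154.61 z [ 0. -0. -1.] F [-0.1 -0.6 -0.2]
tool shift [0.0117 0.1406 0.1562]
```

Scaled: 0.05 m is 0.8, 0.041 m is 0.656, -0.112 rad / 1.5708 = -0.0713.

```bash
python3 drive.py '[{"rz":-0.0713,"finger_gap":0.05},{"ty":0.8,"finger_gap":0.05},{"ty":0.8,"finger_gap":0.05},{"tx":-0.064,"ty":0.656,"finger_gap":0.05},{"finger_gap":0.05}]'; python3 -c "
from h import *
s=snap('wrist','w.png'); print(np.round(s['tool_from_camera'],3).tolist(),s['fx'])
go(-.14,-.012,.075)"
```

```text
clock: 3.48
eef_pos: [0.3498, 0.3282, 0.2306]
orientation: [0.164, 0.986, 0.0, 0.0]
contact_force: [-0.3, -0.6, 0.4]
grip_width: 0.0501
finger_force: 0.0
[[0.001, -0.957, -0.292, 0.073], [1.0, 0.001, 0.0, -0.001], [-0.0, -0.292, 0.957, -0.142], [0.0, 0.0, 0.0, 1.0]] 297.1461947828645
t 3.525 tcp [0.3488 0.3267 0.2306] rest xy [-0.1412 -0.0114] toolx yaw 161.13 z [-0.    -0.001 -1.   ] F [-0.9 -0.5  0.2]
tool shift [-0.0012 -0.0005  0.1556]
```

View pics/w.png

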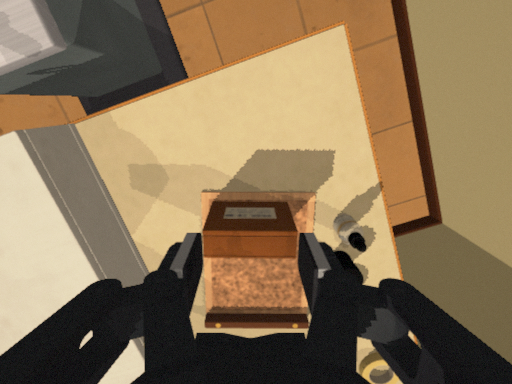

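The wrist view shows the box square to the rest. Its lid-top edge runs (204,235)–(297,231), top-back edge y≈256, stop inner edge y≈315 from (206,315) to (307,314). I'll check these against the side view.

```bash
python3 - <<'E'
from h import *
s=robot.snapshot('wrist'); _,M,p=st()
T=np.array(s['tool_from_camera']);W=np.eye(4);W[:3,:3]=M;W[:3,3]=p;s['world_from_camera']=W@T
for n,u,v,z in [('lidtopR',204,235,.093),('lidtopL',297,231,.093),('backR',205,257,.093),('backL',298,255,.093),('botR',208,202,.004),('botL',289,201,.004),('restR',203,191,.004),('restL',316,192,.004),('stopR',206,315,.022),('stopL',307,314,.022),('stopfarR',206,327,.022),('stopfarL',308,326,.022),('bottle',357,241,.076)]:
    X=plane(s,u,v,z);print(n,X.round(4),(R.T@(X[:2]-C)).round(4))
E
python3 drive.py '[{"tz":0.832,"finger_gap":0.05},{"tz":0.832,"finger_gap":0.05},{"tz":0.8,"finger_gap":0.05},{"finger_gap":0.05}]'; python3 -c "
from h import *
go(-.11,-.012,.075)"
```

```text
t 3.575 tcp [0.3482 0.3259 0.2308] rest xy [-0.1415 -0.0123] toolx yaw 161.12 z [-0.001 -0.001 -1.   ] F [ 0.5 -1.1  0.3]
lidtopR [0.39   0.2607 0.093 ] [-0.0808 -0.0604]
lidtopL [0.4166 0.3529 0.093 ] [-0.0856  0.0355]
backR [0.4141 0.2523 0.093 ] [-0.0552 -0.0604]
backL [0.4435 0.3462 0.093 ] [-0.058   0.0379]
botR [0.3826 0.2549 0.004 ] [-0.0858 -0.0682]
botL [0.4157 0.3562 0.004 ] [-0.0876  0.0382]
restR [0.3664 0.2543 0.004 ] [-0.1009 -0.0741]
restL [0.4151 0.393  0.004 ] [-0.1     0.0729]
stopR [0.5348 0.1955 0.022 ] [ 0.0774 -0.0748]
stopL [0.5792 0.3315 0.022 ] [0.0751 0.0682]
stopfarR [0.5541 0.188  0.022 ] [ 0.098  -0.0757]
stopfarL [0.5996 0.3273 0.022 ] [0.0957 0.0708]
bottle [0.4579 0.4124 0.076 ] [-0.066   0.1051]
clock: 4.08
eef_pos: [0.3444, 0.3228, 0.0744]
orientation: [0.164, 0.986, -0.003, -0.003]
contact_force: [-0.4, -0.1, -0.5]
grip_width: 0.0501
finger_force: 0.0
t 4.075 tcp [0.3444 0.3228 0.0744] rest xy [-0.1441 -0.0165] toolx yaw 161.12 z [-0.007 -0.006 -1.   ] F [-0.4 -0.1 -0.5]
tool shift [-0.0341  0.0045 -0.0008]
```

Scaled: -0.02 m is -0.32, -0.01 m is -0.16.

```bash
python3 drive.py '[{"tx":-0.32,"ty":0.064,"finger_gap":0.05},{"tx":-0.256,"finger_gap":0.05},{"tx":-0.16,"finger_gap":0.05},{"tx":-0.16,"finger_gap":0.05},{"tx":-0.16,"finger_gap":0.05}]'; python3 -c "
from h import *
st()"
```

```text
clock: 4.7
eef_pos: [0.4123, 0.3088, 0.0775]
orientation: [0.163, 0.987, 0.0, 0.0]
contact_force: [0.3, 0.2, -0.8]
grip_width: 0.0498
finger_force: 0.1
t 4.7 tcp [0.4123 0.3088 0.0775] rest xy [-0.0753 -0.0076] toolx yaw 161.27 z [ 0. -0. -1.] F [ 0.3  0.2 -0.8]
```

Scaled: -0.01 m is -0.16, -0.006 m is -0.096.

```bash
python3 drive.py '[{"tx":-0.16,"finger_gap":0.05},{"tx":-0.16,"finger_gap":0.05},{"tx":-0.096,"finger_gap":0.05},{"finger_gap":0.05},{"finger_gap":0.05}]'; python3 -c "
from h import *
st(); snap('side','d.png')
a=cv2.imread('pics/d.png')[150:300,180:340]; cv2.imwrite('pics/d2.png',cv2.resize(a,None,fx=4,fy=4,interpolation=2))"
```

```text
clock: 5.32
eef_pos: [0.4359, 0.3007, 0.0772]
orientation: [0.163, 0.987, -0.0, -0.0]
contact_force: [-0.6, -0.2, 0.3]
grip_width: 0.0501
finger_force: 0.0
t 5.325 tcp [0.4359 0.3007 0.0772] rest xy [-0.0503 -0.0076] toolx yaw 161.29 z [-0. -0. -1.] F [-0.6 -0.2  0.3]
```

View pics/d2.png

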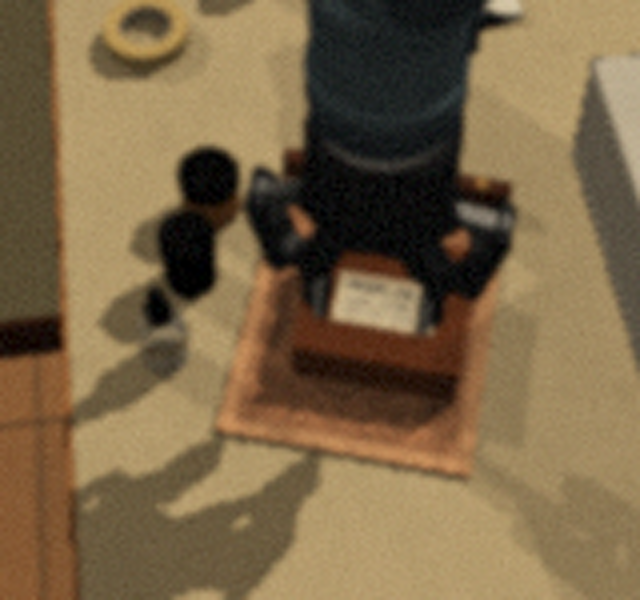

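The box lies flat with its lid up. In d2 its front-top edge runs (297,348)–(458,380) and its bottom edge (293,370)–(452,397).

```bash
python3 - <<'E'
from h import *
import pickle
_,b=pickle.load(open('s.pkl','rb'))
for u,v,z in [(297,348,.036),(460,380,.036),(293,370,.004),(455,397,.004),(220,430,.004),(470,475,.004)]:
    X=plane(b,180+(u-1.5)/4,150+(v-1.5)/4,z);print(X.round(4),(R.T@(X[:2]-C)).round(4))
E
python3 drive.py '[{"tx":0.48,"ty":-0.064,"finger_gap":0.05},{"tx":0.48,"finger_gap":0.05},{"tx":0.24,"finger_gap":0.05},{"tz":0.48,"finger_gap":0.05},{"tz":0.48,"finger_gap":0.05},{"finger_gap":0.05}]'; python3 -c "
from h import *
go(-.08,-.012,.014)"
```

```text
[0.4452 0.3421 0.036 ] [-0.0551  0.0346]
[0.4115 0.2531 0.036 ] [-0.058  -0.0605]
[0.4492 0.3444 0.004 ] [-0.0521  0.038 ]
[0.4179 0.2524 0.004 ] [-0.0517 -0.0592]
[0.4158 0.3916 0.004 ] [-0.0989  0.0718]
[0.3679 0.2538 0.004 ] [-0.0994 -0.074 ]
clock: 6.12
eef_pos: [0.3622, 0.3198, 0.0156]
orientation: [0.163, 0.987, -0.002, -0.002]
contact_force: [-1.1, -0.9, -0.5]
grip_width: 0.0499
finger_force: 0.0
t 6.125 tcp [0.3622 0.3198 0.0156] rest xy [-0.1263 -0.0135] toolx yaw 161.28 z [-0.004 -0.003 -1.   ] F [-1.1 -0.9 -0.5]
tool shift [-0.0463  0.0013  0.0015]
```

Scaled: -0.025 m is -0.4, -0.02 m is -0.32.

```bash
python3 drive.py '[{"tx":-0.4,"ty":0.016,"finger_gap":0.05},{"tx":-0.32,"finger_gap":0.05},{"tx":-0.16,"finger_gap":0.05},{"tx":-0.128,"finger_gap":0.05},{"tx":-0.128,"finger_gap":0.05},{"tx":-0.128,"finger_gap":0.05},{"tx":-0.128,"finger_gap":0.05},{"finger_gap":0.05}]'; python3 -c "
from h import *
go(-.02,-.012,.014)"
```

```text
clock: 7.12
eef_pos: [0.4478, 0.2938, 0.0173]
orientation: [0.163, 0.987, -0.0, 0.001]
contact_force: [0.1, 0.5, -1.0]
grip_width: 0.0502
finger_force: 0.0
t 7.125 tcp [0.4478 0.2938 0.0173] rest xy [-0.0368 -0.0103] toolx yaw 161.23 z [ 0.001 -0.    -1.   ] F [ 0.1  0.5 -1. ]
tool shift [-0.0168 -0.0018  0.0033]
```

Scaled: -0.006 m is -0.096, -0.005 m is -0.08.

```bash
python3 drive.py '[{"tx":-0.096,"finger_gap":0.05},{"tx":-0.096,"finger_gap":0.05},{"tx":-0.08,"finger_gap":0.05},{"tx":-0.048,"finger_gap":0.05},{"finger_gap":0.05}]'; python3 drive.py '[{"tx":-0.032,"finger_gap":0.05},{"tx":-0.032,"finger_gap":0.05},{"finger_gap":0.05}]'; python3 -c "
from h import *
st()"
```

```text
clock: 7.75
eef_pos: [0.4662, 0.2875, 0.0173]
orientation: [0.163, 0.987, -0.0, 0.0]
contact_force: [0.3, -0.7, 0.1]
grip_width: 0.0497
finger_force: 0.0
clock: 8.12
eef_pos: [0.4695, 0.2863, 0.0173]
orientation: [0.163, 0.987, -0.0, 0.0]
contact_force: [-0.9, -0.0, 0.5]
grip_width: 0.05
finger_force: 0.4
t 8.125 tcp [0.4695 0.2863 0.0173] rest xy [-0.0139 -0.0103] toolx yaw 161.27 z [ 0. -0. -1.] F [-0.9 -0.   0.5]
```

Close to the stop; I'll creep in until the force shows contact.

```bash
for i in 1 ; do python3 drive.py '[{"tx":-0.032,"finger_gap":0.05},{"tx":-0.032,"finger_gap":0.05},{"finger_gap":0.05}]'; done; python3 drive.py '[{"tx":-0.024,"finger_gap":0.05},{"finger_gap":0.05}]'; python3 -c "
from h import *
st()"
```

```text
clock: 8.5
eef_pos: [0.4713, 0.2857, 0.0172]
orientation: [0.162, 0.987, 0.001, -0.002]
contact_force: [-6.7, 3.0, 4.4]
grip_width: 0.0502
finger_force: 3.6
clock: 8.75
eef_pos: [0.4713, 0.2857, 0.0172]
orientation: [0.162, 0.987, 0.001, -0.003]
contact_force: [-9.3, 5.1, 7.6]
grip_width: 0.0496
finger_force: 5.4
t 8.75 tcp [0.4713 0.2857 0.0172] rest xy [-0.012  -0.0103] toolx yaw 161.34 z [-0.006  0.003 -1.   ] F [-9.3  5.1  7.6]
```

Scaled: -0.002 m is -0.032.

```bash
python3 drive.py '[{"tx":-0.032,"finger_gap":0.05},{"finger_gap":0.05},{"finger_gap":0.05}]'; python3 drive.py '[{"tx":0.08,"finger_gap":0.05},{"tx":0.32,"finger_gap":0.05},{"tx":0.48,"finger_gap":0.05},{"tx":0.48,"finger_gap":0.05},{"tz":-0.8,"finger_gap":0.05},{"tz":-0.8,"finger_gap":0.05},{"tz":-0.8,"finger_gap":0.05},{"finger_gap":0.05}]'; python3 -c "
from h import *
_,M,p=st(); s=snap('wrist','e1.png'); b=snap('side','e2.png')
import pickle
T=np.array(s['tool_from_camera']);W=np.eye(4);W[:3,:3]=M;W[:3,3]=p;s['world_from_camera']=W@T
pickle.dump((s,b),open('e.pkl','wb'))
a=cv2.imread('pics/e1.png')[150:384,150:400]; b=cv2.imread('pics/e2.png')[170:290,200:320]
cv2.imwrite('pics/e.png',np.hstack([cv2.resize(a,(500,468),interpolation=2),cv2.resize(b,(300,300),interpolation=2) if 0 else np.vstack([cv2.resize(b,(300,300),interpolation=2),np.zeros((168,300,3),np.uint8)])]))"
```

```text
clock: 9.12
eef_pos: [0.4713, 0.2857, 0.0172]
orientation: [0.162, 0.987, 0.001, -0.005]
contact_force: [-14.7, 6.7, 11.3]
grip_width: 0.0502
finger_force: 7.8
clock: 10.12
eef_pos: [0.3985, 0.313, 0.1715]
orientation: [0.163, 0.987, 0.003, 0.004]
contact_force: [1.1, 0.3, 0.1]
grip_width: 0.0498
finger_force: 0.0
t 10.125 tcp [0.3985 0.313  0.1715] rest xy [-0.0897 -0.0081] toolx yaw 161.29 z [ 0.008  0.004 -1.   ] F [1.1 0.3 0.1]
```

View pics/e.png

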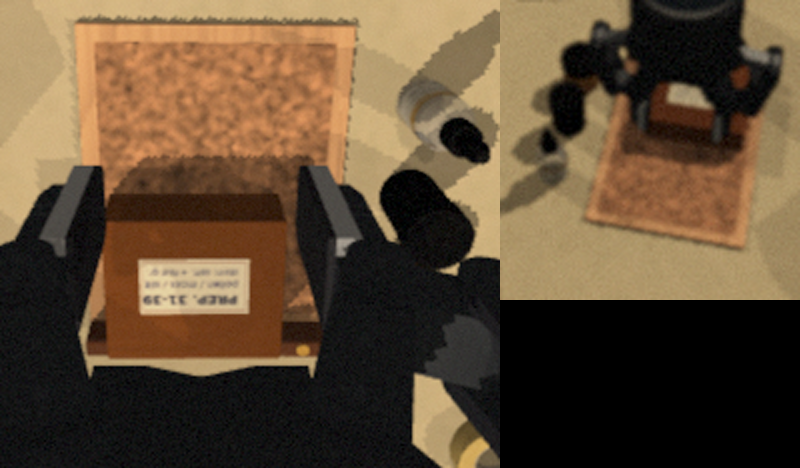

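The wrist view shows the box against the stop and square by eye, with the bystanders untouched. Edges in e.png: box front-top (106,221)–(284,219), hinge-top (105,357)–(281,356), stop far top edge (88,356)–(320,355), rest front edge (76,24)–(356,26). I'll put numbers on it.

Run:
```python
from h import *
import pickle
s,b=pickle.load(open('e.pkl','rb'))
def P(u,v,z):
    X=plane(s,150+(u-.5)/2,150+(v-.5)/2,z); return R.T@(X[:2]-C)
for n,l,r,z in [('front top',(106,221),(284,219),.036),('front bot',(112,196),(283,194),.004),('hinge top',(105,357),(281,356),.036),('stop far',(88,356),(320,355),.022),('stop inner top',(92,321),(320,321),.022),('rest front',(76,24),(356,26),.004)]:
    p,q=P(*l,z),P(*r,z); w=q-p; print(n,p.round(4),q.round(4),'len',np.linalg.norm(w).round(4),'ang',np.degrees(np.arctan2(-w[0],w[1])).round(2))
```

```text
front top [ 0.0004 -0.0571] [-0.001   0.0369] len 0.0939 ang 0.83
front bot [ 0.0029 -0.0583] [0.0014 0.0409] len 0.0993 ang 0.87
hinge top [ 0.0883 -0.0613] [0.0876 0.0394] len 0.1007 ang 0.37
stop far [ 0.1002 -0.074 ] [0.0996 0.0653] len 0.1393 ang 0.27
stop inner top [ 0.0751 -0.0704] [0.0751 0.0637] len 0.1341 ang 0.01
rest front [-0.0985 -0.0734] [-0.0981  0.0751] len 0.1485 ang -0.17
```

Scaled: -0.05 m is -0.8, -0.02 m is -0.32.

```bash
python3 drive.py '[{"ty":-0.32,"tz":-0.8,"finger_gap":0.05},{"ty":-0.8,"finger_gap":0.05},{"ty":-0.8,"finger_gap":0.05},{"ty":-0.8,"finger_gap":0.05},{"finger_gap":0.05}]'; python3 -c "
from h import *
b=snap('side','f.png')
a=cv2.imread('pics/f.png')[175:275,200:320]
cv2.imwrite('pics/f2.png',cv2.resize(a,None,fx=6,fy=6,interpolation=2))"
```

```text
clock: 10.85
eef_pos: [0.3384, 0.1477, 0.2151]
orientation: [0.165, 0.986, -0.001, -0.002]
contact_force: [0.1, 0.9, -0.7]
grip_width: 0.05
finger_force: 0.0
```

View pics/f2.png

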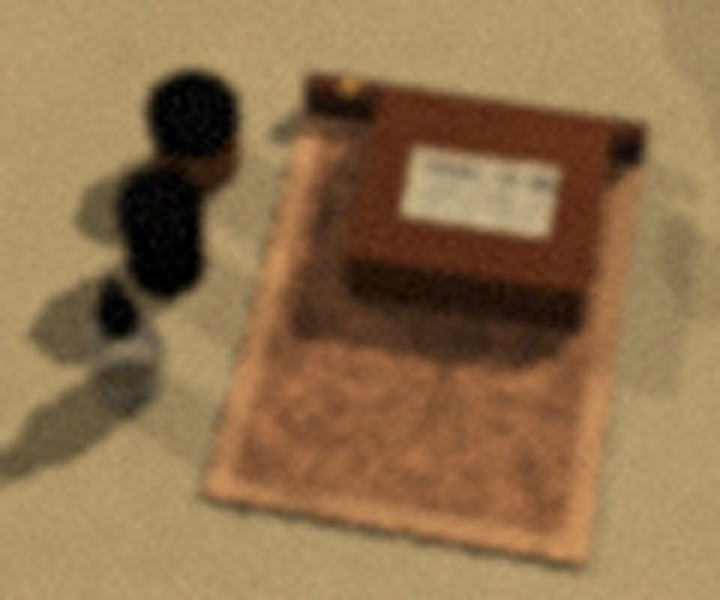

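The side view shows the box flat with its lid up, its hinge edge (378,88)–(612,122) parallel to the stop (305,75)–(645,125), and the cans and bottle where they were. I'm handing it in.

```bash
python3 -c "
from bench import robot
print(robot.close_job())"
```

```text
the job is handed in; nothing more can be done
None
```

The slide box lies flat with its lid up, and its hinge side is home against the stop, square to within about half a degree as measured in the wrist view; I handed the job in at about 11 s, with the cans and bottle where they stood.

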